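# Seat a round pellet die in its three-point gauging nest

## Task

Put the plain steel pellet die upright on the open end of the gauging nest's plate, then nudge it along the plate, past the spring plunger, until it is fully home: touching the front stop, the side stop and the plunger all at once, and staying there when you let go. The screw stops were reset and nobody knows how far they stand out, so feel for the front stop and press the die on it gently for a moment, with about 5 to 10 N and no more. Leave the beaker, the vial and the check weight where they are.

Things in the scene. Friction and masses are not known exactly. Their poses are not given: they have to be found in the camera images.
- die_center (a point): Centre (half-way up) of the loose pellet die: bare-steel cylinder, 44 mm diameter, 50 mm tall, 0.3 to 0.5 kg, with a small dark bore in its top and a shallow groove near the top. Starts upright on the worktop; z is its own axis.
- nest: Gauging nest, fixed on the worktop: steel plate 150 by 150 by 12 mm thick, carrying three steel blocks. Origin under the plate's centre at worktop height, z up; +x runs from the open end (nothing stands there) to the front stop. The die stands on the plate, its centre then 37 mm above the origin.
- nest_entry (a point): A good place for the die's centre when it is set down on the plate at the open end: x = -46, y = -4, z = 37 mm in the nest's frame, same axes. Pushed from here along the nest's +x it enters between the plunger and the side stop.
- nest_home (a point): The die's centre when home, if both screws stood at mid setting: x = 2, y = -4, z = 37 mm in the nest's frame, same axes. True home lies up to 8 mm off along x and 2 mm along y. The die passes the plunger's crest at nest x = -12; friction then holds it wherever it is left, so it does not run on to the front stop by itself.
- front_stop: Front stop: steel block 18 mm along its screw, 30 wide, 35 tall, at x = 63, y = -4 mm on the nest; origin under its centre on the plate's top, its +x points back at the die. 26 mm above the plate its screw carries a round white 10 mm tip, ending 39 mm ahead of the origin at mid setting, up to 8 mm more or less (not measured). The tip yields 1 mm per 15 N; the screw stays put.
- side_stop: Side stop: a like block, 21 mm tall, at x = -5, y = -66 mm on the nest; its +x points to the nest's +y. Its screw carries a straight white pad, 40 mm long along the nest's x with round ends, 8 mm high, mid-height 12 mm above the plate, its face 40 mm ahead of the origin at mid setting, up to 2 mm more or less (not measured); it yields 1 mm per 15 N.
- plunger: Spring plunger: a like block, 21 mm tall, at x = -12, y = 66 mm on the nest; its +x points to the nest's -y. Its pin carries a steel disc, 28 mm diameter, 8 mm high, mid-height 12 mm above the plate, ending 59 mm ahead of the origin when free; it springs back up to 17 mm with 2.5 N plus 0.2 N per mm. The sliding die pushes it aside; it then presses the die on the side stop.
- beaker: Bystander: glass beaker, 52 mm diameter, 70 mm tall, origin at its underside. Not to be moved.
- vial: Bystander: small capped vial, 30 mm diameter, 60 mm tall, origin at its underside. Not to be moved.
- check_weight: Bystander: steel check weight with a knob, 24 mm diameter, 38 mm tall, origin at its underside. Not to be moved.
Things that resemble listed ones, but are neither listed nor needed, are in the scene too. What is shaped like the part that bears die_center but blue is not meant. There is more than one size of the nest; the job needs the larger.

How it is judged (in metres and radians):
On the way, in this order (a step that is already met when the one before it is completed fails the run):
1. the die stands upright on the nest's plate (angle between die_center's own z axis and vertical below 0.12 rad and z of die_center in the frame of nest between 0.034 and 0.042 m and horizontal distance between die_center and nest below 0.075 m), for 0.1 s.
2. the die is pressed on the front stop with more than 3 N (contact force between die and front_stop above 3 N), for 0.2 s.
At the end, for the whole second after the job is handed in: The die stands upright (within 0.08 rad) and at rest on the nest's plate, its centre past the plunger's crest, and presses on the front stop, on the side stop and on the plunger with more than 0.7 N each (contact force between die and front_stop above 0.7 N and contact force between die and side_stop above 0.7 N and contact force between die and plunger above 0.7 N and x of die_center in the frame of nest above -0.01 m and z of die_center in the frame of nest between 0.034 and 0.04 m and angle between die_center's own z axis and vertical below 0.08 rad and linear speed of die below 0.01 m/s); the robot touches nothing.
It fails at once if the die is pressed on the front stop with more than 14 N (contact force between die and front_stop above 14 N).
It fails at once if the die is pressed on the side stop with more than 20 N (contact force between die and side_stop above 20 N).
It fails at once if the die is pressed on the plunger with more than 25 N (contact force between die and plunger above 25 N).
It fails at once if the beaker, the vial or the check weight is moved more than 20 mm (distance of any of beaker, vial, check_weight from where it was at the start of the episode above 0.02 m).
It also fails if it takes over 64 s, if anything falls off the work surface, if the arm or the gripper's body presses on something with over 40 N, if the wrist force passes 120 N, or if a joint passes its speed limit or range.

## Robot

A 6-joint arm with a two-finger parallel gripper is mounted at the origin on a cart in front of the work surface, level with it; the furniture and walls round the work are solid. World frame = base frame: x ahead of the robot, y to its left, z up, the work surface at z = 0. Lengths are in mm, angles in degrees, forces in N, time in s.
With the tool pointing down it reaches from about 375 to 750 mm from the base axis. Payload 9 kg.
Tool frame: the origin (TCP) lies between the finger pads; the fingertips stand 8 mm ahead of it and the grasp point (between the pads) lies 11 mm behind it; z points along the fingers, y is the line along which they close (so a half turn about z gives the same grasp; the last joint's range is limited). The gripper opens to 85 mm and grips with 20 to 120 N. Pads are 22 mm wide; open, the fingers measure 114 mm over their backs; the gripper's body (76 mm by 85 mm) begins 54 mm behind the grasp point. The pads swing forward as they close: fully open they stand 13 mm farther back than shut.
Start: joints at [56.11, 5.964, 5.575, 89.605, 0, 77.527], TCP at [219.099, 558.598, 239.331] pointing down, gripper open.
Joint ranges: [-171.21, 171.21], [-48.23, 106.86], [-62.78, 66.21], [-105.2, 120.99], [-86.42, 89.51], [-180, 180]. Speed limits (degrees/s): [127.2, 127.2, 147.25, 180, 180, 180].

## Interface

Orientations are given as [roll, pitch, yaw] about the fixed x, y, z axes, in that order (R = Rz(yaw) Ry(pitch) Rx(roll)).
In Python, from workcell import get_state, cams, order, nets gives the robot as it stands.
- The arm moves only by the tool send_rows, never from a script. Its argument "moves" is a list of rows, each a list of 3 entries, a list of its own where there are three numbers: the turn, a rotation vector about the tool's x, y, z in rad, then the shift along the tool's x, y, z in m, then the opening, from 0 (shut) to 1 (fully open). A call has 1 to 8 rows; each row shifts and turns the commanded pose from where the row before left it, along the tool's axes as they then stand; what a row does not reach is not made up. A row lasts 1/8 s, in which the tool goes at most 62.5 mm and 10.7 degrees, less where a joint would pass 70% of its speed; a pose out of reach is approached as far as the arm can. A call is refused whole if a number of a shift passes 0.0625 or a number of a turn 0.188, either way. A call with a gripper value outside its range is refused whole. The fingers move at their own pace and stop on an object; "force" is the grip in N (left out, the last holds). Time passes only in rows, so rows that do not move let the fingers close. It gives the time, the measured TCP pose, the force, the opening and the grip force at its end, in the units of the state.
- get_state(): the state, without advancing time (a new reading comes with each control period).
- cams.read_camera(name): name is "scene" or "side" or "wrist"; returns the picture (384x512x3 uint8, red, green, blue); there is no depth.
- cams.camera_info(name): a dict with "camera_matrix" (3x3 intrinsics, pixels), "camera_from_world" (4x4, takes a point from world to camera coordinates); the wrist camera has in their place "tool_from_camera" (4x4, takes a point from camera to tool coordinates, whose origin is the TCP and whose axes are the flange's). Camera axes: x right, y down, z forward; pixel columns grow to the right and rows downward; lengths in mm; the calibration is good to about 2 mm. A picture is of the moment at which its call begins: read the wrist's pose just before it. camera_info takes no time and is no camera call.
- order.hand_in(): hands the job in; it is judged then, once.
Trained networks look in the newest picture that a camera, given by its name, has taken for a name from the list of things; names that differ only in an ending like _2 or _b are one class to them, and where a whole thing is asked for, a point or a joint stands for the part that bears it (a point fixed in the world has none). Each returns a list of dicts, best first, with "score" (0 to 1); they miss things now and then, are a little off and sometimes report something else, mostly with a low value. They report only what shows in the picture. A call takes as long as a camera call. They do not tell look-alikes from the thing itself.
- nets.find_in(query, camera): "position" ([x, y, z] in mm, in world coordinates, good to about 4 mm: the middle of the surface that is visible of it).
- nets.place_of(query, camera): "position" ([x, y, z] in mm, in world coordinates, good to about 4 mm: a listed point, or the origin of a listed thing).
The state is a dict: "time": time; "joints": joint angles; "joint_velocities": joint speeds; "joint_efforts": joint torques, N m; "eef_pos": TCP position; "tcp_rot": TCP orientation; "wrist_force": force on the tool from outside, world axes, zero at the start; "ft_torque": the same for the moment, N m; "opening": opening from 0.0 (shut) to 1.0 (fully open); "gripper_force": force on a finger pad.
Only numpy, scipy, OpenCV 4.12 (cv2) and the standard library are available. Lean on these libraries where they do the work, as an engineer would, in place of code of your own. Each camera call takes 0.05 s, during which the arm holds its last target. There are 200 camera calls.

## Working session

There is one attempt and no reset: what is moved stays moved. The work goes in short steps, Python scripts to look and compute and a tool call to move; the robot and the scene stay as the last step left them, time stands still between calls to the robot, and variables do not carry over. Pictures are saved under pics/ and viewed, at most 10 in all, crops included, and the job is handed in when it is done.

Besides the shell and the picture viewer there is one more tool, called after ">>>" as name([rows], argument=value, ...), one row to a line, values as JSON. send_rows: Moves the arm, as the interface text tells. Its arguments: {"type":"object","properties":{"moves":{"type":"array","items":{"type":"array"}},"force":{"type":"number"}},"required":["moves"]}

```bash
mkdir -p pics
python3 - <<'E'
from workcell import get_state, cams, nets
import cv2, numpy as np
print(get_state())
a=[]
for c in ["scene","side"]:
    im=cams.read_camera(c); a.append(im)
    cv2.imwrite(f"pics/{c}0.png",cv2.resize(im[:,:,::-1],(800,600),interpolation=cv2.INTER_CUBIC))
    i=cams.camera_info(c); M=np.array(i["camera_from_world"]);K=np.array(i["camera_matrix"])
    print(c,K.tolist(),np.round(M,3).tolist())
    for q in ["die_center","nest","nest_entry","nest_home","front_stop","side_stop","plunger","beaker","vial","check_weight"]:
        for d in nets.place_of(q,c):
            p=M[:3,:3]@np.array(d["position"])+M[:3,3]; uv=K@p/p[2]
            print(c,q,np.round(d["position"],1),round(d["score"],2),"px800",np.round(uv[:2]*800/512))
E
```

```text
{'time': 0.0, 'joints': array([ 5.61107476e+01,  5.99855471e+00,  5.52678592e+00,  8.96058416e+01,
       -1.49435112e-03,  7.75281017e+01]), 'joint_velocities': array([ 0.08655543,  0.09661656,  0.10572656,  0.04398375, -0.02620912,
       -0.10944491]), 'joint_efforts': array([-9.51931215e-04, -5.56931877e+01,  5.03644502e+01,  1.69638946e-02,
       -1.86318207e-04,  2.21981435e-05]), 'eef_pos': array([218.88933133, 558.28899833, 238.52035777]), 'tcp_rot': array([-1.79923898e+02, -1.53017082e-02,  1.58582637e+02]), 'wrist_force': array([-0.07648651,  0.85010228,  0.88524588]), 'ft_torque': array([-0.06808625,  0.02292036, -0.01967444]), 'gripper_force': 0.0, 'opening': 1.0026985441784717}
scene [[492.68218656536914, 0.0, 257.1031756949258], [0.0, 492.68218656536914, 187.31395615874], [0.0, 0.0, 1.0]] [[0.528, -0.849, -0.008, -288.051], [-0.453, -0.274, -0.848, 299.032], [0.718, 0.451, -0.529, 1104.611], [0.0, 0.0, 0.0, 1.0]]
scene die_center [ 480.5 -254.3   25.7] 0.77 px800 [507. 368.]
scene die_center [ 396.3 -297.8   23. ] 0.59 px800 [509. 405.]
scene die_center [ 7.191e+02 -7.
[... 1614 characters left out ...]
-112.9   22.9] 0.85 px800 [329. 382.]
side nest_home [572.2  95.6  34.8] 0.76 px800 [406. 287.]
side nest_home [ 6.847e+02 -1.874e+02  4.000e-01] 0.7 px800 [530. 404.]
side front_stop [629.9  98.3  13.5] 0.66 px800 [439. 293.]
side front_stop [ 467.6 -120.1    9.9] 0.66 px800 [360. 389.]
side side_stop [ 412.1 -150.5    5.2] 0.55 px800 [321. 412.]
side plunger [555.9 167.2  10.8] 0.71 px800 [390. 280.]
side plunger [432.2 -61.3   9. ] 0.41 px800 [331. 367.]
side plunger [572.6 103.5   2. ] 0.15 px800 [406. 301.]
side beaker [ 6.800e+02 -1.873e+02 -5.000e-01] 0.6 px800 [526. 405.]
side vial [718.4  -5.6  -6.5] 0.74 px800 [508. 330.]
side check_weight [433.9 250.3   1.3] 0.65 px800 [320. 270.]
```

View pics/scene0.png

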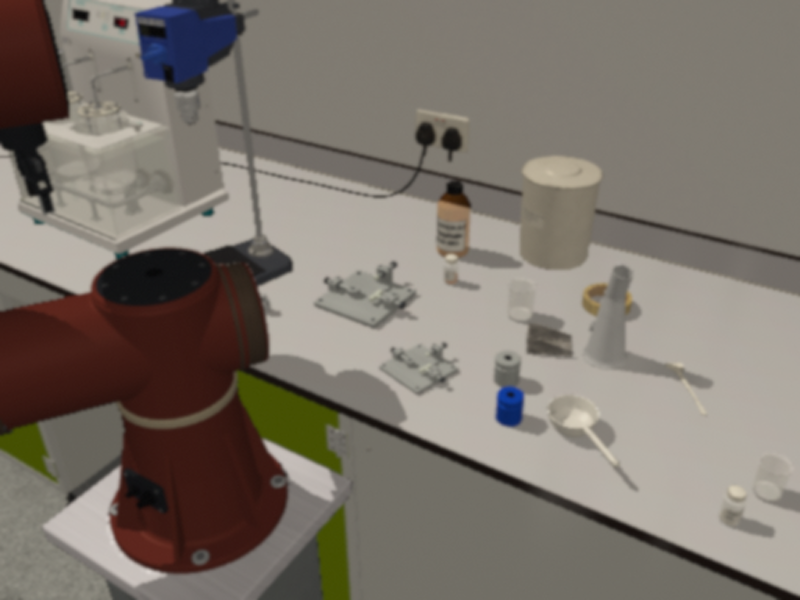

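Run:
```python
import cv2
im=cv2.imread("pics/side0.png"); cv2.imwrite("pics/side_crop.png",cv2.resize(im[230:530,240:580],None,fx=2,fy=2,interpolation=cv2.INTER_CUBIC)[:600,:680])
```

```text
(no output)
```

View pics/side_crop.png

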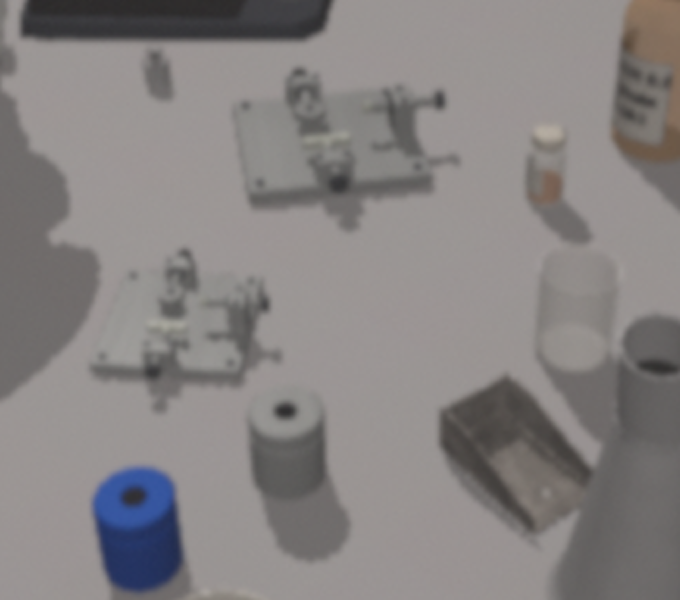

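The plain steel die is at scene px (507,368). Its look-alike is the blue cylinder at (510,405). The large nest is at (366,295) and the small one at (420,362). The crop confirms it: the die is the bare-steel cylinder with a bore and groove, and the larger nest is the rear one, with its open end toward −x. I'll check the stirrer stand's clearance before swinging the arm.

View pics/side0.png

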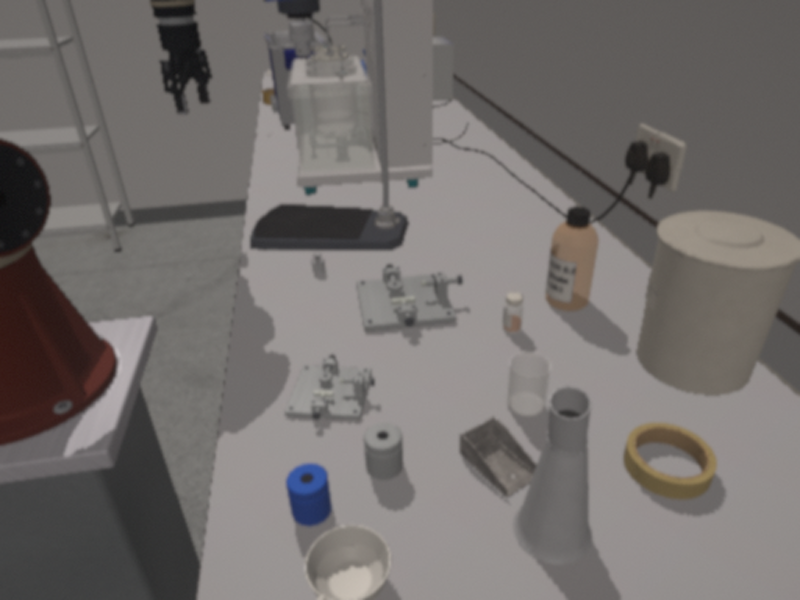

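```bash
cat > h.py <<'E'
import numpy as np, cv2
from workcell import get_state, cams, order, nets
from scipy.spatial.transform import Rotation as R
def tool(s):
    T=np.eye(4); T[:3,:3]=R.from_euler('xyz',s['tcp_rot'],degrees=True).as_matrix(); T[:3,3]=s['eef_pos']; return T
def cam(name,s=None):
    i=cams.camera_info(name); K=np.array(i['camera_matrix'])
    M=np.array(i['camera_from_world']) if name!='wrist' else np.linalg.inv(tool(s)@np.array(i['tool_from_camera']))
    return K,M
def proj(K,M,P):
    p=np.atleast_2d(P)@M[:3,:3].T+M[:3,3]; q=p@K.T; return q[:,:2]/q[:,2:]
def back(K,M,uv,z):
    C=-M[:3,:3].T@M[:3,3]; d=M[:3,:3].T@np.linalg.inv(K)@np.array([uv[0],uv[1],1.]); return C+d*(z-C[2])/d[2]
def rows(s,target,yaw=None,pitchroll=(180,0)):
    T=tool(s); d=T[:3,:3].T@(np.array(target)-T[:3,3]); 
    out=dict(shift_mm=np.round(d,1))
    if yaw is not None:
        Rt=R.from_euler('xyz',[180,0,yaw],degrees=True); out['turn']=np.round((R.from_matrix(T[:3,:3]).inv()*Rt).as_rotvec(),3)
    return out
E
python3 - <<'E'
from h import *
print(np.round(cams.camera_info('wrist')['tool_from_camera'],3).tolist(),np.array(cams.camera_info('wrist')['camera_matrix']).tolist())
K,M=cam('scene');s=.64
print("rod base",back(K,M,(262*s,250*s),0),"base corner",back(K,M,(290*s,265*s),0))
T=tool(get_state());print(np.round(T,3))
E
```

```text
[[-0.002, -0.945, -0.326, 84.288], [1.0, -0.002, -0.0, 0.331], [-0.0, -0.326, 0.945, -135.218], [0.0, 0.0, 0.0, 1.0]] [[289.215932972717, 0.0, 253.98566893532228], [0.0, 289.215932972717, 193.81299140452438], [0.0, 0.0, 1.0]]
rod base [620.11502076 417.66621715   0.        ] base corner [599.46144235 320.34392284   0.        ]
[[-9.31000e-01  3.65000e-01  0.00000e+00  2.19097e+02]
 [ 3.65000e-01  9.31000e-01  0.00000e+00  5.58591e+02]
 [-0.00000e+00  0.00000e+00 -1.00000e+00  2.39347e+02]
 [ 0.00000e+00  0.00000e+00  0.00000e+00  1.00000e+00]]
```

The side view shows the stirrer's stand base at (330,225) and its chuck near (302,50). The arm is on the near side at (185,60), and the work area is clear. I'll swing with the arm retracted.

Run:
```python
from h import *
s=.64
A=cam('scene');B=cam('side')
X=cv2.triangulatePoints(A[0]@A[1][:3],B[0]@B[1][:3],np.array([[190*s],[122*s]]),np.array([[302*s],[52*s]]));print((X[:3]/X[3]).T)
```

```text
[[444.9636907  390.05825682 360.55804009]]
```

>>> send_rows([
  [[0,0,-0.187],[0,0,0],1],
  [[0,0,-0.187],[0,0,0],1],
  [[0,0,0],[0,-0.06,0],1],
  [[0,0,0],[0,-0.06,0],1],
])

```text
time: 1.6
eef_pos: [218.9, 437.3, 238.5]
tcp_rot: [-179.9, -0.0, -179.9]
wrist_force: [0.3, -1.8, 0.7]
opening: 1.002
gripper_force: 0.0
```

>>> send_rows([
  [[0,0,0],[-0.02,-0.06,0],1],
  [[0,0,0],[-0.025,-0.06,0],1],
  [[0,0,0],[-0.04,-0.045,0],1],
  [[0,0,0],[-0.045,-0.04,0],1],
  [[0,0,0],[-0.05,-0.035,0],1],
  [[0,0,0],[-0.05,-0.035,0.02],1],
  [[0,0,0],[-0.05,-0.035,0.02],1],
  [[0,0,0],[-0.02,-0.025,0],1],
])

```text
time: 2.6
eef_pos: [516.3, 106.6, 198.2]
tcp_rot: [180.0, -0.1, 179.9]
wrist_force: [-0.2, -0.5, 0.1]
opening: 1.001
gripper_force: 0.0
```

Run:
```python
from h import *
s=get_state(); im=cams.read_camera('wrist'); K,M=cam('wrist',s)
print(s['time'],s['eef_pos'],s['tcp_rot'],s['wrist_force'])
np.savez('w1.npz',K=K,M=M,im=im)
for q in ["nest","nest_entry","nest_home","front_stop","side_stop","plunger"]:
    for d in nets.place_of(q,'wrist'):
        print(q,np.round(d["position"],1),round(d["score"],2),np.round(proj(K,M,d["position"])))
c=im[:,:,::-1]; cv2.imwrite("pics/w1.png",cv2.resize(c[40:340,60:460],(800,600),interpolation=cv2.INTER_CUBIC))
```

```text
2.6 [516.26924179 106.61046382 198.2316345 ] [ 1.79994038e+02 -1.47055120e-01  1.79915630e+02] [-0.1623349  -0.48932585  0.08986896]
nest [570.1 104.4   1.3] 0.85 [[252. 212.]]
nest [ 422.1 -108.9   -2.2] 0.62 [[55. 85.]]
nest_entry [ 396.8 -102.3   25.6] 0.84 [[38. 57.]]
nest_entry [520.2 100.6  37. ] 0.77 [[248. 182.]]
nest_home [568.6  97.4  33.3] 0.73 [[246. 222.]]
nest_home [ 429.1 -106.7   22.9] 0.6 [[43. 92.]]
nest_home [521.5  98.7  33.3] 0.31 [[246. 182.]]
front_stop [631.2  93.7   9.9] 0.59 [[244. 259.]]
front_stop [ 467.4 -120.8    8.4] 0.58 [[ 48. 129.]]
front_stop [560.9  38.8  11. ] 0.54 [[197. 208.]]
side_stop [561.6  35.7  10.1] 0.96 [[195. 208.]]
side_stop [ 413.4 -152.8    7.2] 0.9 [[ 6. 76.]]
plunger [560.9 168.9   8.9] 0.58 [[306. 207.]]
plunger [559.8  35.2  12. ] 0.31 [[194. 208.]]
```

View pics/w1.png

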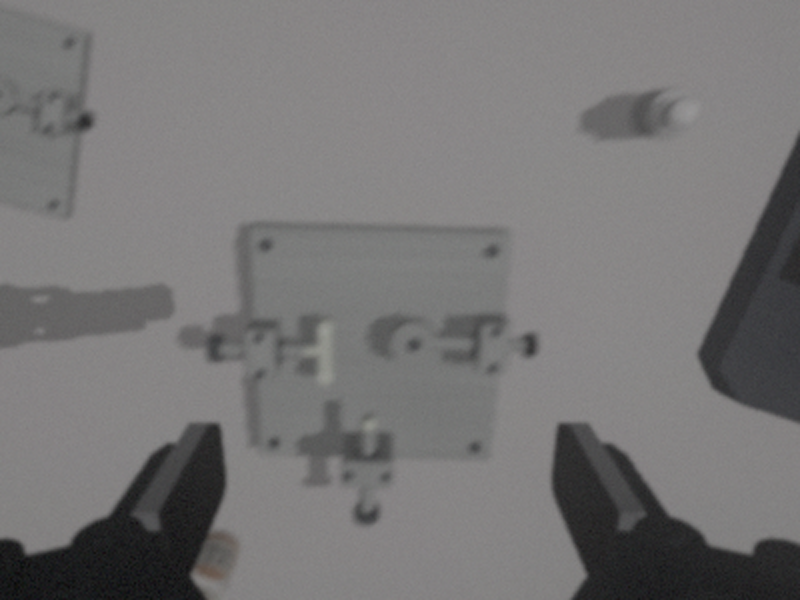

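The wrist view shows the large nest with corner screws at about (266,245), (492,251), (475,447) and (274,443). The white side pad is at (326,350), the plunger disc at (412,340) and the front tip at (368,425). I'll fit the nest pose from the screws.

Run:
```python
from h import *
from scipy.optimize import least_squares
w=np.load('w1.npz');K,M,im=w['K'],w['M'],w['im']
g=cv2.cvtColor(im,cv2.COLOR_RGB2GRAY).astype(float)
P=[]
for u,v in [(266,245),(492,251),(475,447),(274,443)]:
    u=60+u/2;v=40+v/2; y,x=np.mgrid[int(v)-5:int(v)+6,int(u)-5:int(u)+6]
    p=g[y,x]; wt=np.clip(np.median(p)-6-p,0,None); uv=((x*wt).sum()/wt.sum(),(y*wt).sum()/wt.sum())
    P.append(back(K,M,uv,12)); print(np.round(uv,1),np.round(P[-1],1))
P=np.array(P)[:,:2]; c=P.mean(0); f=P[2]+P[3]-P[0]-P[1]; l=P[1]+P[2]-P[0]-P[3]
print("centre",c,"yaw",np.degrees(np.arctan2(f[1],f[0])),np.degrees(np.arctan2(-l[0],l[1])), np.linalg.norm(f)/2,np.linalg.norm(l)/2)
B=lambda a,b,z:np.round(back(K,M,(60+a/2,40+b/2),z),1)
print("plate corners",B(248,226,12),B(509,230,12),B(490,460,12))
print("pad ends",B(326,321,28),B(326,383,28),"pad face",B(333,352,28),"disc",B(412,340,28),"disc edge",B(391,340,28),"tip",B(368,416,38))
```

```text
[192.3 162.2] [504.4  37.   12. ]
[305.5 165.2] [508.4 165.5  12. ]
[296.9 263.4] [637.  161.5  12. ]
[196.5 261. ] [633.1  33.1  12. ]
centre [570.70314144  99.29784923] yaw -1.7546845008707364 -1.7428937765258223 128.6709373243777 128.49559395497548
plate corners [493.9  28.5  12. ] [496.7 175.   12. ] [646.8 172.4  12. ]
pad ends [544.9  71.9  28. ] [583.5  70.4  28. ] pad face [563.9  75.2  28. ] disc [556.6 120.4  28. ] disc edge [556.6 108.5  28. ] tip [599.7  95.1  38. ]
```

>>> send_rows([
  [[0,0,0.029],[0.013,-0.06,0],1],
  [[0,0,0],[0.013,-0.06,0],1],
  [[0,0,0],[0.013,-0.06,0],1],
  [[0,0,0],[0.013,-0.06,0],1],
  [[0,0,0],[0.013,-0.06,0],1],
  [[0,0,0],[0.007,-0.06,0.02],1],
  [[0,0,0],[0,0,0],1],
])

```text
time: 3.82
eef_pos: [433.5, -250.6, 179.4]
tcp_rot: [180.0, -0.1, 178.1]
wrist_force: [0.1, 0.8, 0.3]
opening: 1.001
gripper_force: 0.0
```

Run:
```python
from h import *
s=get_state(); im=cams.read_camera('wrist'); K,M=cam('wrist',s)
print(s['time'],s['eef_pos'],s['tcp_rot'],s['wrist_force'])
np.savez('w2.npz',K=K,M=M,im=im)
for d in nets.place_of("die_center",'wrist'):
    print(np.round(d["position"],1),round(d["score"],2),np.round(proj(K,M,d["position"])))
print(proj(K,M,[[478,-256,50]]))
c=im[:,:,::-1]; cv2.imwrite("pics/w2.png",cv2.resize(c[70:320,90:423],(800,600),interpolation=cv2.INTER_CUBIC))
```

```text
3.825 [ 433.54492736 -250.62622832  179.42719753] [ 1.79966838e+02 -6.65581516e-02  1.78138619e+02] [0.07478905 0.75346909 0.28458795]
[ 482.6 -258.1   27.5] 0.89 [[248. 224.]]
[ 389.6 -300.4   20.3] 0.6 [[203. 138.]]
[[249.85265769 229.00570782]]
```

View pics/w2.png

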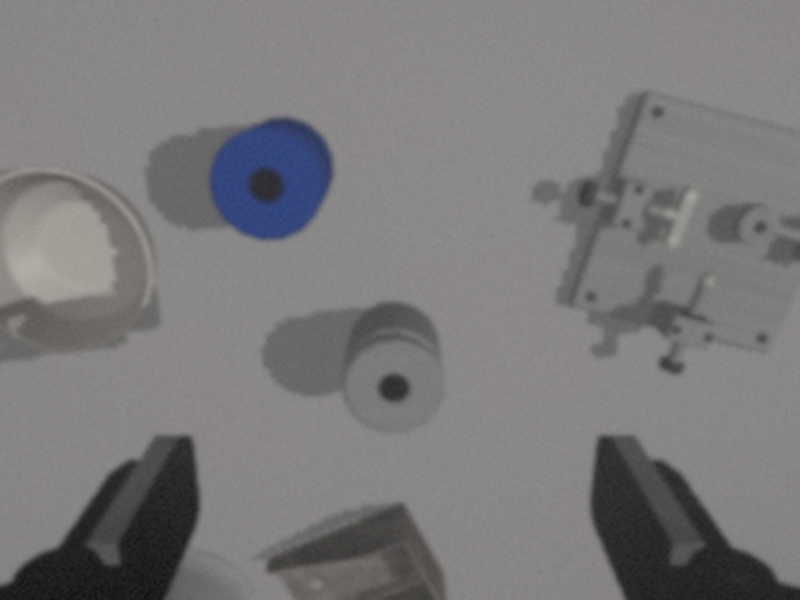

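Run:
```python
from h import *
w=np.load('w2.npz');K,M=w['K'],w['M']
p=back(K,M,(90+394/2.4,70+387/2.4),50);print(p)
print(rows(get_state(),[p[0],p[1],100]),rows(get_state(),[p[0],p[1],17]))
```

```text
[ 480.65779495 -251.72937607   50.        ]
{'shift_mm': array([-46. ,  -2.4,  80.8])} {'shift_mm': array([-46. ,  -2.4, 163.8])}
```

The view shows the plain steel die with its bore at (394,387), which is clear of its neighbours. The blue look-alike is at (268,180). I'll descend over the steel one.

>>> send_rows([
  [[0,0,0],[-0.046,-0.003,0],1],
  [[0,0,0],[0,0,0.05],1],
  [[0,0,0],[0,0,0.05],1],
  [[0,0,0],[0,0,0.04],1],
  [[0,0,0],[0,0,0.022],1],
  [[0,0,0],[0,0,0],1],
], force=30)

```text
time: 4.68
eef_pos: [480.4, -250.3, 17.7]
tcp_rot: [179.9, -0.1, 178.5]
wrist_force: [0.6, -0.3, 0.2]
opening: 0.999
gripper_force: 0.0
```

>>> send_rows([
  [[0,0,0],[0,0,0],0],
  [[0,0,0],[0,0,0],0],
  [[0,0,0],[0,0,0],0],
  [[0,0,0],[0,0,0],0],
  [[0,0,0],[0,0,0],0],
  [[0,0,0],[0,0,0],0],
], force=30)

```text
time: 5.42
eef_pos: [481.7, -253.3, 20.3]
tcp_rot: [-180.0, 0.1, 178.4]
wrist_force: [-0.3, 2.3, 7.1]
opening: 0.505
gripper_force: 30.1
```

>>> send_rows([
  [[0,0,0],[0,0,-0.02],0],
  [[0,0,0],[0,0,-0.05],0],
  [[0,0,0],[0,0,-0.05],0],
  [[0,0,0],[0,0,0],0],
  [[0,0,0],[0,0,0],0],
])

```text
time: 6.05
eef_pos: [480.4, -252.6, 137.7]
tcp_rot: [180.0, -0.1, 178.3]
wrist_force: [-0.1, 0.1, -5.4]
opening: 0.509
gripper_force: 32.3
```

Run:
```python
from h import *
s=get_state(); print(s['eef_pos'],s['wrist_force'],s['gripper_force'],s['opening']); print(rows(s,[524.6,97.7,120],178.25))
im=cams.read_camera('wrist'); K,M=cam('wrist',s); np.savez('w3.npz',K=K,M=M,im=im)
cv2.imwrite("pics/w3.png",cv2.resize(im[134:384,90:423,::-1],(800,600),interpolation=cv2.INTER_CUBIC))
```

```text
[ 480.36261123 -252.5822125   137.69618354] [-0.10392758  0.13178544 -5.3897027 ] 32.3027765750885 0.5090900571033793
{'shift_mm': array([-34.1, 351.4,  18. ]), 'turn': array([ 0.001, -0.001,  0.002])}
```

View pics/w3.png

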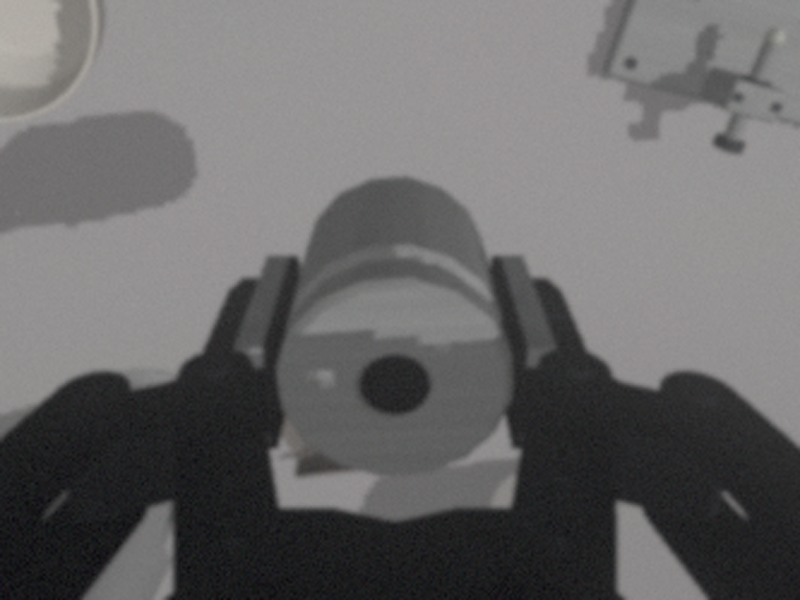

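The die is held upright and centred between the pads, with the bore at (395,383). Next I'll work out its offset in the grip.

Run:
```python
from h import *
w=np.load('w3.npz');K,M=w['K'],w['M']
for z in (166,168,170): print(z,back(K,M,(90+395/2.4,134+383/2.4),z)-[480.4,-252.6,0])
```

```text
166 [ -0.41343186   0.4990849  166.        ]
168 [ -1.97686289   0.53992897 168.        ]
170 [ -3.54029392   0.58077304 170.        ]
```

>>> send_rows([
  [[0,0,0],[-0.005,0.06,0],0],
  [[0,0,0],[-0.005,0.06,0],0],
  [[0,0,0],[-0.005,0.06,0],0],
  [[0,0,0],[-0.006,0.06,0],0],
  [[0,0,0],[-0.006,0.06,0],0],
  [[0,0,0],[-0.005,0.04,0],0],
  [[0,0,0],[-0.002,0.011,0.017],0],
  [[0,0,0],[0,0,0],0],
])

```text
time: 7.1
eef_pos: [522.8, 97.3, 118.5]
tcp_rot: [-180.0, -0.3, 178.4]
wrist_force: [-0.8, -0.9, -4.6]
opening: 0.509
gripper_force: 32.8
```

>>> send_rows([
  [[0,0,0],[-0.002,0,0.04],0],
  [[0,0,0],[0,0,0.03],0],
  [[0,0,0],[0,0,0.008],0],
  [[0,0,0],[0,0,0.003],0],
  [[0,0,0],[0,0,0.002],0],
  [[0,0,0],[0,0,0],0],
])

```text
time: 7.85
eef_pos: [527.5, 96.8, 39.7]
tcp_rot: [-180.0, 0.1, 178.3]
wrist_force: [-0.0, -0.3, -4.4]
opening: 0.507
gripper_force: 32.7
```

>>> send_rows([
  [[0,0,0],[0,0,0.001],0],
  [[0,0,0],[0,0,0.001],0],
  [[0,0,0],[0,0,0],0],
])

```text
time: 8.22
eef_pos: [526.8, 97.0, 36.7]
tcp_rot: [180.0, -0.0, 178.4]
wrist_force: [-0.2, 0.0, -4.2]
opening: 0.506
gripper_force: 32.7
```

>>> send_rows([
  [[0,0,0],[0,0,0.001],0],
  [[0,0,0],[0,0,0.001],0],
  [[0,0,0],[0,0,0],0],
])

```text
time: 8.6
eef_pos: [526.7, 97.0, 34.6]
tcp_rot: [180.0, -0.0, 178.4]
wrist_force: [0.5, 0.2, -3.5]
opening: 0.505
gripper_force: 32.7
```

>>> send_rows([
  [[0,0,0],[0,0,0.001],0],
  [[0,0,0],[0,0,0.001],0],
  [[0,0,0],[0,0,0],0],
])

```text
time: 8.98
eef_pos: [526.8, 96.9, 32.6]
tcp_rot: [180.0, -0.0, 178.3]
wrist_force: [0.1, 0.6, -4.8]
opening: 0.507
gripper_force: 32.7
```

>>> send_rows([
  [[0,0,0],[0,0,0.001],0],
  [[0,0,0],[0,0,0],0],
])

```text
time: 9.22
eef_pos: [526.9, 96.9, 32.4]
tcp_rot: [-180.0, 0.0, 178.4]
wrist_force: [-3.9, -0.2, 4.7]
opening: 0.506
gripper_force: 33.6
```

>>> send_rows([
  [[0,0,0],[0,0,0.001],0],
  [[0,0,0],[0,0,0],0],
])

```text
time: 9.48
eef_pos: [527.0, 97.0, 32.3]
tcp_rot: [-180.0, 0.0, 178.4]
wrist_force: [-9.8, 0.2, 14.7]
opening: 0.505
gripper_force: 34.7
```

>>> send_rows([
  [[0,0,0],[0,0,0.001],0],
  [[0,0,0],[0,0,0],0],
])

```text
time: 9.72
eef_pos: [527.0, 97.0, 32.3]
tcp_rot: [-180.0, 0.0, 178.4]
wrist_force: [-14.1, -0.7, 23.9]
opening: 0.507
gripper_force: 35.6
```

>>> send_rows([
  [[0,0,0],[0,0,-0.001],0],
  [[0,0,0],[0,0,-0.0012],0],
  [[0,0,0],[0,0,0],0],
])

```text
time: 10.1
eef_pos: [527.0, 97.0, 32.4]
tcp_rot: [180.0, 0.0, 178.4]
wrist_force: [-4.6, 0.2, 5.2]
opening: 0.508
gripper_force: 33.7
```

>>> send_rows([
  [[0,0,0],[0,0,0],0.8],
  [[0,0,0],[0,0,0],0.8],
  [[0,0,0],[0,0,0],0.8],
  [[0,0,0],[0,0,0],0.8],
])

```text
time: 10.6
eef_pos: [526.9, 97.0, 31.9]
tcp_rot: [180.0, 0.0, 178.3]
wrist_force: [-0.2, 0.9, -0.2]
opening: 0.8
gripper_force: 0.0
```

>>> send_rows([
  [[0,0,0],[0,0,-0.03],0.8],
  [[0,0,0],[0,0,-0.05],0.8],
  [[0,0,0],[0.03,0,-0.04],0.8],
  [[0,0,0],[0,0,0],0.8],
])

```text
time: 11.1
eef_pos: [497.8, 97.9, 155.7]
tcp_rot: [-180.0, 0.3, 178.4]
wrist_force: [0.2, -0.8, -0.5]
opening: 0.797
gripper_force: 0.0
```

Run:
```python
from h import *
s=get_state(); print(s['time'],s['eef_pos'],s['wrist_force'],s['opening'])
im=cams.read_camera('wrist'); K,M=cam('wrist',s); np.savez('w4.npz',K=K,M=M,im=im)
for d in nets.place_of("die_center",'wrist'): print(np.round(d["position"],1),round(d["score"],2))
cv2.imwrite("pics/w4.png",cv2.resize(im[84:384,56:456,::-1],(800,600),interpolation=cv2.INTER_CUBIC))
```

```text
11.1 [497.83230247  97.90994985 155.73104659] [ 0.19203716 -0.82930917 -0.50354948] 0.7974070718247382
[523.9  96.9  42.8] 0.8
```

View pics/w4.png

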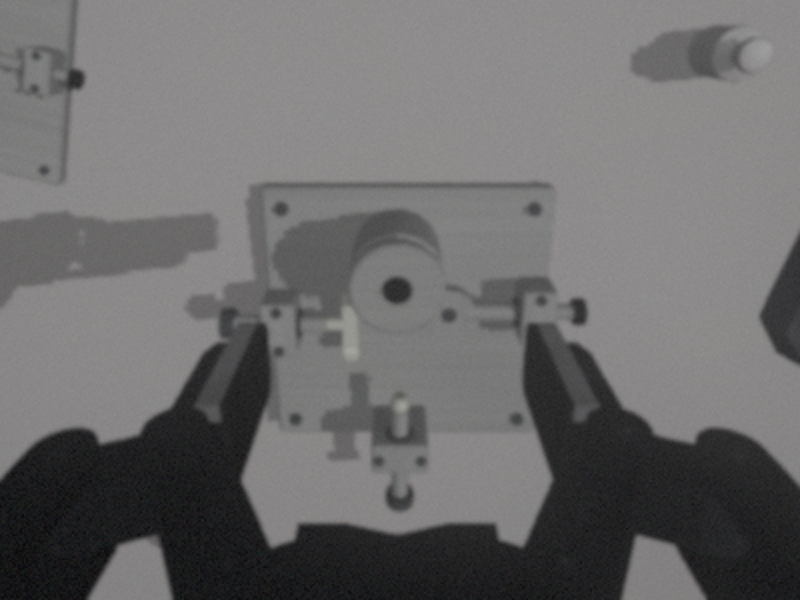

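The die stands upright on the plate with its bore at (397,290), between the pad at (350,335) and the disc. I'll work out positions in the nest frame.

Run:
```python
from h import *
w=np.load('w4.npz');K,M=w['K'],w['M']
a=np.radians(-1.75);Rn=np.array([[np.cos(a),-np.sin(a)],[np.sin(a),np.cos(a)]])
sc=np.array([back(K,M,(56+u/2,84+v/2),12)[:2] for u,v in [(281,209),(534,209),(517,419),(295,419)]]); c=sc.mean(0); print("nest centre now",c)
for n,u,v,z in [("bore",397,290,62),("tip",400,393,38),("padface",358,325,28)]:
    p=back(K,M,(56+u/2,84+v/2),z); print(n,np.round(p,1),"nest",np.round(Rn.T@(p[:2]-c),1),np.round(Rn.T@(p[:2]-[570.7,99.3]),1))
s=get_state()
for nx,ny in [(-98,-2.5),(-85,-2.5)]:
    p=np.array([570.7,99.3])+Rn@[nx,ny]; print(p,rows(s,[*p,39],178.25))
```

```text
nest centre now [569.43628664 101.82730769]
bore [525.8  97.7  62. ] nest [-43.4  -5.4] [-44.8  -2.9]
tip [596.7  97.3  38. ] nest [27.4 -3.7] [26.1 -1.2]
padface [562.   76.7  28. ] nest [ -6.7 -25.4] [ -8.1 -22.9]
[472.66936181  99.79394032] {'shift_mm': array([ 24.7,   1.3, 113. ]), 'turn': array([0.   , 0.001, 0.002])}
[485.6632985   99.39693965] {'shift_mm': array([ 11.7,   1.3, 113. ]), 'turn': array([0.   , 0.001, 0.002])}
```

>>> send_rows([
  [[0,0,0],[0.025,0.0015,0],0],
  [[0,0,0],[0,0,0],0],
  [[0,0,0],[0,0,0.05],0],
  [[0,0,0],[0,0,0.05],0],
  [[0,0,0],[0,0,0.013],0],
  [[0,-0.087,0],[0,0,0],0],
  [[0,0,0],[0,0,0],0],
  [[0,0,0],[0,0,0],0],
], force=40)

```text
time: 12.2
eef_pos: [473.2, 99.9, 40.5]
tcp_rot: [-180.0, 5.1, 178.3]
wrist_force: [0.3, -0.4, 0.2]
opening: 0.004
gripper_force: 0.0
```

Run:
```python
from h import *
s=get_state(); print(s['time'],s['eef_pos'],s['tcp_rot'],s['wrist_force'],s['opening'])
T=tool(s);print(np.round(T[:3,:3],3)); print("corner",T@[-11,0,8,1])
```

```text
12.2 [473.17755086  99.88093276  40.5316958 ] [-179.99813671    5.05849283  178.34189308] [ 0.33572967 -0.40282692  0.24613002] 0.0037581511427593932
[[-0.996  0.029  0.088]
 [ 0.029  1.    -0.003]
 [-0.088 -0.    -0.996]]
corner [484.83519891  99.54321264  33.53275394   1.        ]
```

>>> send_rows([
  [[0,0,0],[-0.005,0,0.002],0],
  [[0,0,0],[-0.005,0,0.0005],0],
  [[0,0,0],[-0.004,0,0.0003],0],
  [[0,0,0],[-0.002,0,0.0002],0],
  [[0,0,0],[0,0,0],0],
])

```text
time: 12.82
eef_pos: [488.2, 99.6, 37.3]
tcp_rot: [180.0, 5.0, 178.4]
wrist_force: [1.2, -0.3, 0.2]
opening: -0.002
gripper_force: 0.0
```

>>> send_rows([
  [[0,0,0],[-0.001,0,0.0001],0],
  [[0,0,0],[-0.001,0,0.0001],0],
  [[0,0,0],[-0.001,0,0.0001],0],
  [[0,0,0],[-0.001,0,0.0001],0],
  [[0,0,0],[-0.001,0,0.0001],0],
])

```text
time: 13.45
eef_pos: [493.0, 99.4, 37.2]
tcp_rot: [180.0, 5.0, 178.3]
wrist_force: [-3.7, -0.4, 1.8]
opening: 0.002
gripper_force: 1.7
```

>>> send_rows([
  [[0,0,0],[-0.001,0,0.0001],0],
  [[0,0,0],[-0.001,0,0.0001],0],
  [[0,0,0],[-0.001,0,0.0001],0],
  [[0,0,0],[-0.001,0,0.0001],0],
  [[0,0,0],[-0.001,0,0.0001],0],
])

```text
time: 14.08
eef_pos: [497.5, 99.4, 37.1]
tcp_rot: [180.0, 4.9, 178.4]
wrist_force: [-4.8, 0.2, 5.1]
opening: -0.001
gripper_force: 2.8
```

Run:
```python
from h import *
s=get_state(); print(s['eef_pos'],s['tcp_rot'],s['wrist_force'],s['ft_torque'])
im=cams.read_camera('wrist'); K,M=cam('wrist',s); np.savez('w5.npz',K=K,M=M,im=im)
a=cv2.resize(im[134:384,128:378,::-1],(500,500),interpolation=cv2.INTER_CUBIC)
sd=cams.read_camera('side')[:,:,::-1]; b=cv2.resize(sd[160:235,215:275],None,fx=5,fy=5,interpolation=cv2.INTER_CUBIC)
o=np.zeros((500,800,3),np.uint8);o[:,:500]=a;o[:375,500:800]=b; cv2.imwrite('pics/w5.png',o)
```

```text
[497.45664404  99.38516609  37.1297353 ] [179.99480684   4.89627681 178.35816332] [-4.84500793  0.21363147  5.11604848] [0.07102426 1.14315059 0.04874707]
```

View pics/w5.png

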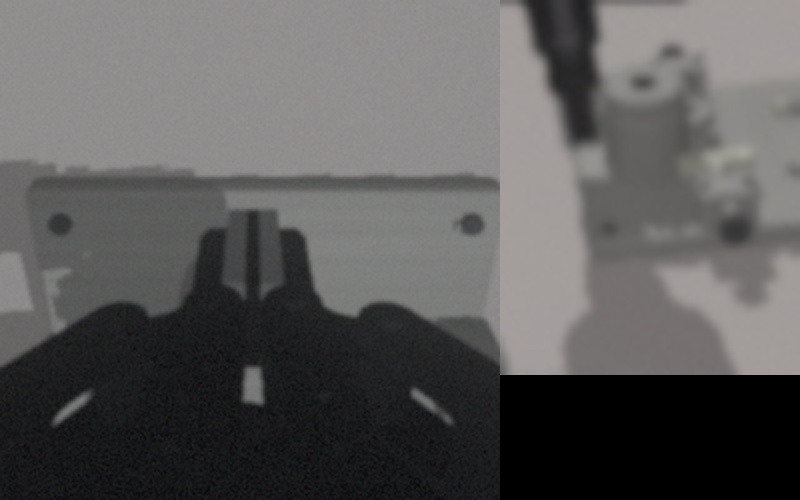

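The side view shows the die upright with the finger tip behind it. There is some downward friction load on the tool, so I'll relieve it while pushing on.

>>> send_rows([
  [[0,0,0],[-0.001,0,-0.0003],0],
  [[0,0,0],[-0.001,0,-0.0002],0],
  [[0,0,0],[-0.001,0,0.0001],0],
  [[0,0,0],[-0.001,0,0.0001],0],
])

```text
time: 14.68
eef_pos: [500.2, 98.9, 37.1]
tcp_rot: [-180.0, 4.7, 178.3]
wrist_force: [-15.6, -1.2, 8.7]
opening: -0.002
gripper_force: 7.4
```

>>> send_rows([
  [[0,0,0],[-0.0015,0,0.0001],0],
  [[0,0,0],[-0.0015,0,0.0001],0],
  [[0,0,0],[-0.0015,0,0.0001],0],
  [[0,0,0],[-0.0015,0,0.0001],0],
])

```text
time: 15.18
eef_pos: [505.7, 98.5, 37.2]
tcp_rot: [-179.9, 4.7, 178.3]
wrist_force: [-14.2, -3.7, 7.6]
opening: 0.002
gripper_force: 7.2
```

>>> send_rows([
  [[0,0,0],[-0.0015,0,0.0001],0],
  [[0,0,0],[-0.0015,0,0.0001],0],
  [[0,0,0],[-0.0015,0,0.0001],0],
  [[0,0,0],[-0.0015,0,0.0001],0],
])

```text
time: 15.68
eef_pos: [510.7, 98.9, 37.1]
tcp_rot: [-180.0, 4.6, 178.4]
wrist_force: [-21.7, -0.9, 13.1]
opening: 0.007
gripper_force: 10.6
```

Run:
```python
from h import *
s=get_state(); print(s['eef_pos'],s['tcp_rot'],s['wrist_force'],s['ft_torque'])
sc=cams.read_camera('scene')[:,:,::-1]; K,M=cam('scene')
u,v=proj(K,M,[[545,97,40]])[0].astype(int); a=cv2.resize(sc[v-35:v+35,u-40:u+40],(560,490),interpolation=cv2.INTER_CUBIC)
sd=cams.read_camera('side')[:,:,::-1]; b=cv2.resize(sd[160:235,225:273],(240,375),interpolation=cv2.INTER_CUBIC)
o=np.zeros((490,800,3),np.uint8);o[:,:560]=a;o[:375,560:]=b; cv2.imwrite('pics/w6.png',o)
```

```text
[510.72510229  98.93394298  37.11972525] [-179.97610721    4.56632843  178.36167804] [-21.65653514  -0.8972809   13.12053543] [-0.08946703  4.06746105 -0.05917929]
```

View pics/w6.png

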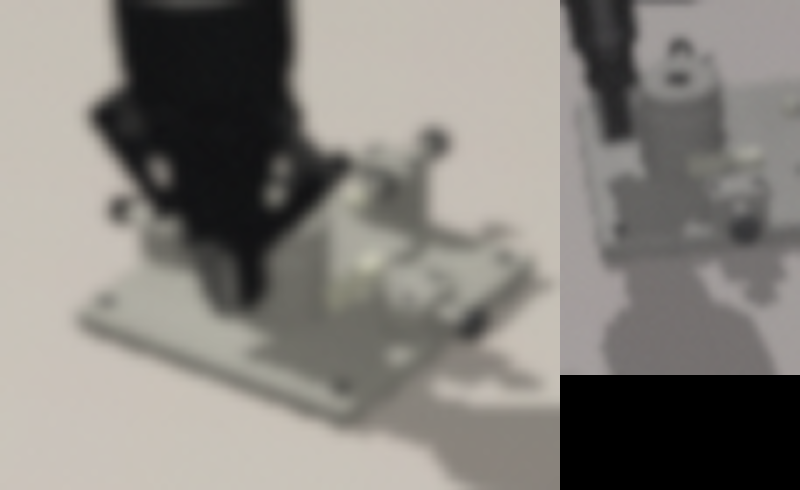

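The die looks upright behind the pad and plunger. The downward friction is inflating the push force, so I'll lift the tool a little to unload it.

>>> send_rows([
  [[0,0,0],[0,0,-0.0005],0],
  [[0,0,0],[0,0,0],0],
])

```text
time: 16.02
eef_pos: [511.0, 99.0, 37.2]
tcp_rot: [-180.0, 4.6, 178.4]
wrist_force: [-15.6, -0.5, 6.7]
opening: -0.0
gripper_force: 8.0
```

>>> send_rows([
  [[0,0,0],[0.0003,0,-0.0005],0],
  [[0,0,0],[0,0,0],0],
])

```text
time: 16.27
eef_pos: [511.1, 99.0, 37.6]
tcp_rot: [-180.0, 4.7, 178.4]
wrist_force: [-12.4, -1.2, 2.2]
opening: -0.0
gripper_force: 6.0
```

Run:
```python
from h import *
s=get_state(); print(s['eef_pos'],s['tcp_rot'],s['wrist_force'],s['ft_torque'])
```

```text
[511.09288612  99.0182399   37.6057142 ] [-179.99997968    4.66297648  178.36008759] [-12.35418395  -1.20505413   2.20443852] [-0.02204757  2.50731269  0.0238469 ]
```

>>> send_rows([
  [[0,0,0],[-0.001,0,0],0],
  [[0,0,0],[-0.001,0,0],0],
  [[0,0,0],[-0.001,0,0],0],
])

```text
time: 16.65
eef_pos: [513.7, 99.1, 37.7]
tcp_rot: [180.0, 4.6, 178.4]
wrist_force: [-13.6, 0.4, 3.3]
opening: -0.001
gripper_force: 6.9
```

>>> send_rows([
  [[0,0,0],[-0.001,0,0],0],
  [[0,0,0],[-0.001,0,0],0],
  [[0,0,0],[-0.001,0,0],0],
])

```text
time: 17.02
eef_pos: [517.2, 98.8, 38.2]
tcp_rot: [-180.0, 4.7, 178.4]
wrist_force: [-11.0, -1.2, 2.4]
opening: 0.001
gripper_force: 5.8
```

>>> send_rows([
  [[0,0,0],[-0.001,0,0.0001],0],
  [[0,0,0],[-0.001,0,0.0001],0],
  [[0,0,0],[-0.001,0,0],0],
  [[0,0,0],[-0.001,0,0],0],
])

```text
time: 17.52
eef_pos: [521.6, 98.6, 38.5]
tcp_rot: [-180.0, 4.7, 178.4]
wrist_force: [-9.8, -1.6, 1.0]
opening: 0.0
gripper_force: 5.1
```

>>> send_rows([
  [[0,0,0],[-0.001,0,0.0001],0],
  [[0,0,0],[-0.001,0,0.0001],0],
  [[0,0,0],[-0.001,0,0],0],
  [[0,0,0],[-0.001,0,0],0],
])

```text
time: 18.02
eef_pos: [525.9, 98.5, 38.8]
tcp_rot: [-180.0, 4.8, 178.4]
wrist_force: [-8.6, -0.8, 2.0]
opening: -0.002
gripper_force: 4.6
```

>>> send_rows([
  [[0,0,0],[-0.001,0,0.0001],0],
  [[0,0,0],[-0.001,0,0.0001],0],
  [[0,0,0],[-0.001,0,0.0001],0],
  [[0,0,0],[-0.001,0,0.0001],0],
])

```text
time: 18.52
eef_pos: [530.2, 98.3, 38.9]
tcp_rot: [-180.0, 4.8, 178.3]
wrist_force: [-7.4, 0.4, 1.2]
opening: -0.0
gripper_force: 4.1
```

>>> send_rows([
  [[0,0,0],[-0.0007,0,0.0001],0],
  [[0,0,0],[-0.0007,0,0.0001],0],
  [[0,0,0],[-0.0007,0,0],0],
])

```text
time: 18.9
eef_pos: [532.4, 98.3, 38.9]
tcp_rot: [-180.0, 4.8, 178.4]
wrist_force: [-8.2, -0.2, 1.2]
opening: 0.001
gripper_force: 3.9
```

>>> send_rows([
  [[0,0,0],[-0.0007,0,0.0001],0],
  [[0,0,0],[-0.0007,0,0.0001],0],
  [[0,0,0],[-0.0007,0,0],0],
])

```text
time: 19.27
eef_pos: [534.6, 98.2, 39.0]
tcp_rot: [-180.0, 4.8, 178.4]
wrist_force: [-7.3, -0.3, 1.7]
opening: 0.004
gripper_force: 3.6
```

>>> send_rows([
  [[0,0,0],[-0.0007,0,0.0001],0],
  [[0,0,0],[-0.0007,0,0.0001],0],
  [[0,0,0],[-0.0007,0,0],0],
])

```text
time: 19.65
eef_pos: [536.8, 98.2, 39.0]
tcp_rot: [180.0, 4.8, 178.4]
wrist_force: [-6.9, 1.0, 0.5]
opening: -0.004
gripper_force: 3.4
```

>>> send_rows([
  [[0,0,0],[-0.0005,0,0.0001],0],
  [[0,0,0],[-0.0005,0,0],0],
  [[0,0,0],[-0.0005,0,0],0],
])

```text
time: 20.02
eef_pos: [538.4, 98.2, 39.0]
tcp_rot: [180.0, 4.8, 178.4]
wrist_force: [-6.1, 0.7, 0.1]
opening: 0.003
gripper_force: 3.2
```

>>> send_rows([
  [[0,0,0],[-0.0005,0,0.0001],0],
  [[0,0,0],[-0.0005,0,0],0],
  [[0,0,0],[-0.0005,0,0],0],
])

```text
time: 20.4
eef_pos: [539.9, 98.2, 39.1]
tcp_rot: [180.0, 4.8, 178.4]
wrist_force: [-6.5, 0.5, 0.1]
opening: -0.003
gripper_force: 3.1
```

>>> send_rows([
  [[0,0,0],[-0.0005,0,0.0001],0],
  [[0,0,0],[-0.0005,0,0],0],
])

```text
time: 20.65
eef_pos: [541.0, 98.2, 39.1]
tcp_rot: [180.0, 4.8, 178.4]
wrist_force: [-5.4, 0.0, 0.3]
opening: -0.002
gripper_force: 3.1
```

>>> send_rows([
  [[0,0,0],[-0.0005,0,0.0001],0],
  [[0,0,0],[-0.0005,0,0],0],
])

```text
time: 20.9
eef_pos: [542.0, 98.2, 39.1]
tcp_rot: [180.0, 4.9, 178.4]
wrist_force: [-5.5, 1.2, 0.4]
opening: 0.001
gripper_force: 2.9
```

>>> send_rows([
  [[0,0,0],[-0.0005,0,0.0001],0],
  [[0,0,0],[-0.0005,0,0],0],
])

```text
time: 21.15
eef_pos: [542.9, 98.2, 39.0]
tcp_rot: [180.0, 4.8, 178.4]
wrist_force: [-6.9, 0.2, 0.4]
opening: -0.001
gripper_force: 3.5
```

>>> send_rows([
  [[0,0,0],[-0.0005,0,0.0001],0],
  [[0,0,0],[-0.0005,0,0],0],
])

```text
time: 21.4
eef_pos: [543.4, 98.2, 38.7]
tcp_rot: [180.0, 4.8, 178.4]
wrist_force: [-9.4, 1.7, 0.5]
opening: -0.002
gripper_force: 4.3
```

The push force rose at x≈542.5, so the die has touched the front stop. The stop now carries about 4 N over a sliding drag of about 5.6 N. I'll press slightly more and hold.

>>> send_rows([
  [[0,0,0],[-0.0004,0,0],0],
  [[0,0,0],[0,0,0],0],
])

```text
time: 21.65
eef_pos: [543.5, 98.2, 38.6]
tcp_rot: [180.0, 4.7, 178.4]
wrist_force: [-8.3, 1.3, 0.3]
opening: -0.002
gripper_force: 4.5
```

>>> send_rows([
  [[0,0,0],[-0.0003,0,0],0],
  [[0,0,0],[0,0,0],0],
  [[0,0,0],[0,0,0],0],
])

```text
time: 22.02
eef_pos: [543.6, 98.3, 38.5]
tcp_rot: [180.0, 4.7, 178.4]
wrist_force: [-9.4, 0.7, 0.1]
opening: -0.001
gripper_force: 4.8
```

>>> send_rows([
  [[0,0,0],[-0.0004,0,0],0],
  [[0,0,0],[0,0,0],0],
])

```text
time: 22.28
eef_pos: [543.8, 98.3, 38.4]
tcp_rot: [180.0, 4.7, 178.4]
wrist_force: [-10.1, 1.1, 0.2]
opening: 0.004
gripper_force: 5.2
```

>>> send_rows([
  [[0,0,0],[-0.0003,0,0],0],
  [[0,0,0],[0,0,0],0],
  [[0,0,0],[0,0,0],0],
  [[0,0,0],[0,0,0],0],
])

```text
time: 22.78
eef_pos: [543.8, 98.3, 38.3]
tcp_rot: [180.0, 4.7, 178.4]
wrist_force: [-11.0, 0.7, 0.1]
opening: -0.003
gripper_force: 5.5
```

>>> send_rows([
  [[0,0,0],[-0.0003,0,0],0],
  [[0,0,0],[0,0,0],0],
  [[0,0,0],[0,0,0],0],
  [[0,0,0],[0,0,0],0],
])

```text
time: 23.28
eef_pos: [543.9, 98.3, 38.2]
tcp_rot: [180.0, 4.6, 178.4]
wrist_force: [-11.4, 0.6, 1.0]
opening: 0.005
gripper_force: 5.7
```

>>> send_rows([
  [[0,0,0],[0.0005,0,0],0],
  [[0,0,0],[0.0005,0,0],0],
  [[0,0,0],[0.0005,0,0],0],
  [[0,0,0],[0.0005,0,0],0],
  [[0,0,0],[0.001,0,0],0],
  [[0,0,0],[0.002,0,0],0],
  [[0,0,0],[0.005,0,0],0],
  [[0,0,0],[0,0,0],0],
])

```text
time: 24.28
eef_pos: [537.1, 98.1, 39.6]
tcp_rot: [180.0, 5.1, 178.3]
wrist_force: [-0.3, 0.8, 0.5]
opening: 0.001
gripper_force: 0.0
```

>>> send_rows([
  [[0,0,0],[0.04,0,0],0],
  [[0,0,0],[0.03,0,-0.03],0],
  [[0,0,0],[0,0,-0.06],0],
  [[0,0.087,0],[0,0,-0.02],0],
  [[0,0,0],[0,0,0],0],
  [[0,0,0],[0,0,0],0],
])

```text
time: 25.02
eef_pos: [457.3, 100.5, 141.6]
tcp_rot: [180.0, -0.0, 178.4]
wrist_force: [-0.4, 0.8, -0.3]
opening: 0.0
gripper_force: 0.0
```

Run:
```python
from h import *
s=get_state(); print(s['time'],s['eef_pos'],s['tcp_rot'],s['wrist_force'])
im=cams.read_camera('wrist'); K,M=cam('wrist',s); np.savez('w7.npz',K=K,M=M,im=im)
for q in ("die_center","nest"):
  for d in nets.place_of(q,'wrist'): print(q,np.round(d["position"],1),round(d["score"],2))
u,v=proj(K,M,[[575,97,40]])[0].astype(int);print(u,v)
u0=max(0,min(512-240,u-120));v0=max(0,min(384-180,v-90))
cv2.imwrite("pics/w7.png",cv2.resize(im[v0:v0+180,u0:u0+240,::-1],(800,600),interpolation=cv2.INTER_CUBIC));print(u0,v0)
```

```text
25.025 [457.29944504 100.4823575  141.58133496] [ 1.79991573e+02 -9.21264644e-03  1.78355259e+02] [-0.42982541  0.81620989 -0.33613444]
die_center [575.2  96.6  38.7] 0.68
nest [ 423.2 -110.5   -2.9] 0.95
nest [432.9 249.6  -0. ] 0.71
253 307
133 204
```

View pics/w7.png

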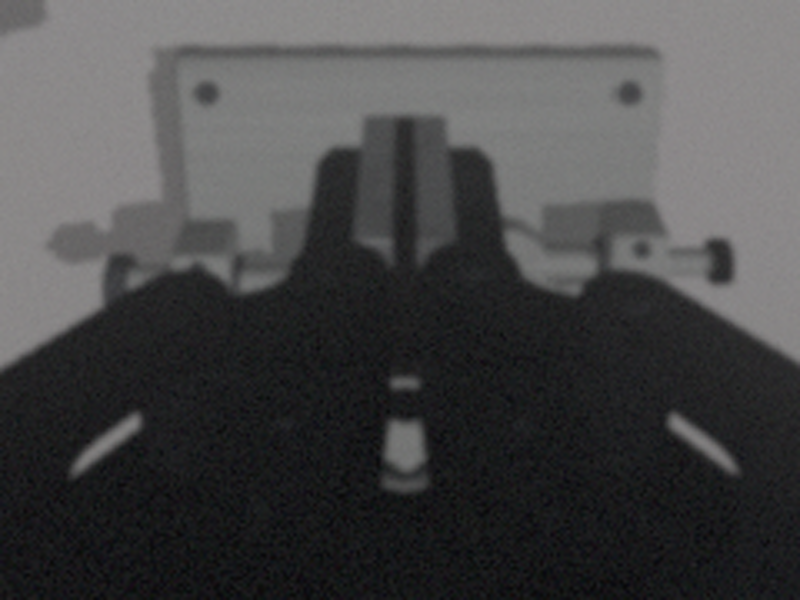

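The picture shows the plate and plunger block, but the gripper hides the die. The network puts it at nest x≈4.6, which matches the felt stop. I'll do one numeric check from the other cameras, then hand in.

Run:
```python
from h import *
ok=0
for c in ("side","scene"):
    cams.read_camera(c)
    for d in nets.place_of("die_center",c):
        p=np.array(d["position"]);print(c,np.round(p,1),round(d["score"],2))
        ok+=np.linalg.norm(p-[575.5,96.5,37])<10
print(ok, get_state()['wrist_force'])
if ok: print(order.hand_in())
```

```text
side [577.3  93.2  37.2] 0.86
side [ 5.728e+02  1.005e+02 -2.000e-01] 0.58
side [ 393.2 -294.2   24.2] 0.57
scene [ 398.2 -297.2   25.3] 0.89
scene [576.6  97.5  35.4] 0.62
2 [ 0.13435976 -0.84577799  0.24733808]
the job is handed in; nothing more can be done
None
```

I handed the job in at about 25 s with the die pushed home: I pressed it on the front stop at about 5–6 N by wrist force and let go, and both fixed cameras then put it there, but I couldn't measure the contact forces after release.

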